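Lock the centrifuge lid and hold the short-spin dial on its third step

TASK

The sample tubes are loaded and the centrifuge lid is shut: lock it by twisting the lid-lock thumb-turn clockwise to its stop, so that the bolt goes fully home, and let the thumb-turn spring back. Then give the tubes a short spin: turn the spring-return short-spin dial clockwise past its first two clicks to the third, never on to the fourth, and keep holding it there against its spring; finish while still holding the dial on the third step, with the things on the desk left where they are.

Things in the scene. Friction and masses are not known exactly. Their poses are not given: they have to be found in the camera images.
- lock_grip (a point): Lid-lock thumb-turn, left half of the panel (robot's view), a steel bolt just up-slope of it: black wing 42 long, 11 wide, on a round steel rose 42 across. Point: on the turning axis, 24 mm above the panel; wing foot at 10 mm, top at 36 mm. Axes turn with the wing: z out of the panel along the turning axis, x along the wing (up the slope at rest), y across its width.
- lock (a joint): Turn of the thumb-turn, rad: 0 at rest, growing clockwise as seen looking at the panel, firm stop at 1.2. It throws the bolt by a crank under the panel. Its spring brings it back to 0 when let go (0.05 N m at 0, 0.11 N m at the stop).
- bolt (a joint): Travel of the lid bolt, m: 0 drawn back (it starts between 0 and 0.003), 0.016 fully home in the keeper of the lid. It slides up the slope, stays where it is left, and is pushed by the turning thumb-turn: it is fully home when the thumb-turn is at its stop.
- dial_grip (a point): Short-spin dial, right half of the panel: black skirt 60 across with a bar grip 54 long, 14 wide, white pointer line at one end. Point: on the turning axis, 24 mm above the panel; bar foot at 10 mm, top at 36 mm. Axes turn with it: z out of the panel along the turning axis, x along the bar to the pointer (up the slope at rest), y across. Round it: a dash at rest, then 4 growing dots, one a step.
- dial (a joint): Turn of the dial, rad: 0 at rest, growing clockwise as seen looking at the panel. It clicks over four steps at 0.35, 0.70, 1.05 and 1.40, firm stop at 1.47. From every step its spring brings it back to 0 when let go (0.11 N m at 0 to 0.20 N m at the stop, with clicks of 0.04 N m on top).
- centrifuge: White bench centrifuge fixed on the desk, 300 deep, 250 wide, 185 high, lid shut. Origin: centre of its underside; x away from the panel side, y left facing it, z up. Its panel faces the robot, sloping at 22 degrees from 92 mm high (x -150 mm) to 134 mm (x -45 mm); behind it the housing is 158 mm high. Panel points: thumb-turn x -105, y 62, z 110; dial x -102, y -60, z 111 mm.
- rack: Bystander: blue tube rack with white-capped tubes, 140 x 66, 102 high, to the left of the centrifuge. Origin: centre of its underside.
- sanitiser: Bystander: clear bottle 56 across, 150 high, to the right of the centrifuge. Origin: centre of its underside.
- label_roll: Bystander: paper label roll standing on end, 60 across, 40 high, before the right side of the centrifuge. Origin: centre of its underside.
- calculator: Bystander: black desk calculator 150 x 82 x 14, lying in front of the centrifuge. Origin: centre of its underside.
- marker: Bystander: white marker pen with black cap, 118 long, 12 thick, lying in front of the centrifuge. Origin: centre of its underside.
- phone: Bystander: black phone 155 x 74 x 9 lying on the right of the desk. Origin: centre of its underside.
- stapler: Bystander: grey stapler 140 x 34 x 52, on the left of the desk. Origin: centre of its underside.

How it is judged:
On the way, in this order (a step that is already met when the one before it is completed fails the run):
1. the thumb-turn is twisted to its stop and the bolt is fully home (value of joint lock above 1.08 rad and value of joint bolt above 0.0135 m), for 0.1 s.
2. the thumb-turn has sprung back to rest and the bolt stays home (value of joint each of lock, dial below 0.15 rad and value of joint bolt above 0.0135 m), for 0.1 s.
3. the dial is on its third step, held by the fingers (value of joint dial between 0.9 and 1.2 rad and contact force between the fingers and dial above 0.5 N), for 0.3 s.
At the end, for the whole second after the job is handed in: The fingers hold the dial still on its third step (joint within 0.15 rad of 1.05) against its spring, the lid bolt is home (over 13.5 mm) and the thumb-turn is back at rest (under 0.15 rad) (all of step 3 and velocity of joint dial between -0.2 and 0.2 rad/s and value of joint bolt above 0.0135 m and value of joint lock below 0.15 rad); the arm keeps its last pose, push and grip.
It fails at once if the dial is run up towards its fourth step (value of joint dial above 1.3 rad).
It fails at once if the dial is turned before the lid is locked (value of joint dial above 0.25 rad and value of joint bolt below 0.0135 m).
It fails at once if a thing on the desk is pushed away or knocked over (distance of any of rack, sanitiser, label_roll, calculator, marker, phone, stapler from where it was at the start of the episode above 0.03 m or angle between any of rack, sanitiser, label_roll's own z axis and vertical above 0.35 rad).
It also fails if it takes over 48 s, if anything falls off the work surface, if the arm or the gripper's body presses on something with over 40 N, if the wrist force passes 120 N, or if a joint passes its speed limit or range.

ROBOT

A 7-joint arm with a two-finger parallel gripper is mounted at the origin on the work surface. World frame = base frame: x ahead of the robot, y to its left, z up, the work surface at z = 0. Lengths are in m, angles in rad, forces in N, time in s.
With the tool pointing down it reaches from about 0.4 to 0.875 m from the base axis. Payload 19.3 kg.
Tool frame: the origin (TCP) lies at the very end of the fingers, on their centre line; the grasp point (between the pads) lies 19 mm behind it (bot.pinch_z is the distance from the TCP to the grasp point, in m); y points along the fingers, x is the direction in which the jaws open and shut, and the axes are right-handed (so a half turn about y gives the same grasp; the last joint's range is limited). The gripper opens to 85 mm and grips with 20 to 120 N. Pads are 22 mm wide; open, the fingers measure 114 mm over their backs; the gripper's body (76 mm by 85 mm) begins 54 mm behind the grasp point. The pads swing forward as they close: fully open they stand 13 mm farther back than shut.
Start: joints at [-0.07, 0.521, -0.036, 1.599, 0.021, 1.021, -0.113], TCP at [0.625, -0, 0.231] pointing down, gripper open.
Joint ranges: [-2.91, 2.91], [-0.3, 2.13], [-1.5, 1.42], [0.17, 2.43], [-1.26, 4.41], [0.16, 1.93], [-2.52, 2.52]. Speed limits (rad/s): [1.89, 1.89, 2.39, 2.39, 3.01, 3.01, 3.01].

INTERFACE

Orientations are given as [roll, pitch, yaw] about the fixed x, y, z axes, in that order (R = Rz(yaw) Ry(pitch) Rx(roll)).
In Python, from workcell import bot gives the robot as it stands. The module is installed in compiled form; this text tells all that it offers.
- The arm moves only by the tool arm_command, never from a script. Its argument "moves" is a list of rows, each an object of numbers: "rx", "ry", "rz": the turn, a rotation vector about the tool's x, y, z in rad; "x", "y", "z": the shift along the tool's x, y, z in cm; "gripper": the opening, from -1 (shut) to 1 (fully open). In form: [{"rx": .., "ry": .., "rz": .., "x": .., "y": .., "z": .., "gripper": ..}, ...]. A call has 1 to 5 rows; each row is the pose to reach, as a shift and turn from the pose commanded when the call began, along the tool's axes at that moment; what a row does not reach only later rows make up. A row lasts 1/12 s, in which the tool goes at most 41.7 mm and 7.16 degrees, less where a joint would pass 70% of its speed; a pose out of reach is approached as far as the arm can. A call with a gripper value outside its range is refused whole. The fingers move at their own pace and stop on an object; "squeeze" is the grip in N (left out, the last holds). Time passes only in rows, so rows that repeat a pose let the fingers close. It gives the time, the measured TCP pose, the force and the opening at its end, in the units of the state.
- bot.observe(): the state, without advancing time (a new reading comes with each control period).
- bot.grab_frame(name): name is "scene" or "side" or "wrist"; returns (picture, depth): 384x512x3 uint8, red, green, blue; 384x512 float32, m along the optical axis (not along the pixel's ray), 0 where there is no reading.
- bot.camera_model(name): a dict with "vfov" (degrees; the focal length in pixels is half the picture's height over the tangent of half this angle, whatever the lens; pixels are square), "cx", "cy" (the principal point, pixels), "extrinsics" (4x4, takes a point from camera to world coordinates); the wrist camera has in their place "mount" (4x4, takes a point from camera to tool coordinates, whose origin is the TCP and whose axes are the tool frame's). Camera axes: x right, y down, z forward; pixel columns grow to the right and rows downward; lengths in m; the calibration is good to about 2 mm. The wrist camera is an equidistant fisheye: a pixel r from the principal point sees the ray r / f radians off the axis. A picture is of the moment at which its call begins: read the wrist's pose just before it. camera_model takes no time and is no camera call.
- bot.job_done(): hands the job in, once; it reports no verdict.
Trained networks look in the newest picture that a camera, given by its name, has taken for a name from the list of things; names that differ only in an ending like _2 or _b are one class to them, and where a whole thing is asked for, a point or a joint stands for the part that bears it (a point fixed in the world has none). Each returns a list of dicts, best first, with "p" (0 to 1); they miss things now and then, are a little off and sometimes report something else, mostly with a low value. They report only what shows in the picture. A call takes as long as a camera call.
- bot.spot_in(name, camera): "box" ([left, top, right, bottom] in pixels, round what is visible of it).
- bot.masks_of(name, camera): "mask" (384x512 bool, what is visible of it) and "box" ([left, top, right, bottom] in pixels, round what is visible of it).
The state is a dict: "clock": time; "qpos": joint angles; "qd": joint speeds; "joint_efforts": joint torques, N m; "position": TCP position; "tool_rot": TCP orientation; "force": force on the tool from outside, world axes, zero at the start; "moment": the same for the moment, N m; "grip_width": finger opening in m.
Only numpy, scipy, OpenCV 4.12 (cv2) and the standard library are available. Lean on these libraries where they do the work, as an engineer would, in place of code of your own. Each camera call takes 0.05 s, during which the arm holds its last target.

## Working session

There is one attempt and no reset: what is moved stays moved. The work goes in short steps, Python scripts to look and compute and a tool call to move; the robot and the scene stay as the last step left them, time stands still between calls to the robot, and variables do not carry over. Pictures are saved under pics/ and viewed, and the job is handed in when it is done.

Besides the shell and the picture viewer there is one more tool, called after "Emit:" as name([rows], argument=value, ...), one row to a line, values as JSON. arm_command: Moves the arm, as the interface text tells. Its arguments: {"type":"object","properties":{"moves":{"type":"array"},"squeeze":{"type":"number"}},"required":["moves"]}

```bash
mkdir -p pics; cat > h.py <<'E'
import numpy as np,cv2
from workcell import bot
from scipy.spatial.transform import Rotation as R
def f_of(m): return 192/np.tan(np.radians(m['vfov'])/2)
def world(name,u,v,d):
    m=bot.camera_model(name); f=f_of(m)
    p=np.array([(u-m['cx'])*d/f,(v-m['cy'])*d/f,d]); T=np.array(m['extrinsics'])
    return T[:3,:3]@p+T[:3,3]
def proj(name,P):
    m=bot.camera_model(name); f=f_of(m);T=np.linalg.inv(np.array(m['extrinsics']))
    p=T[:3,:3]@P+T[:3,3]; return p[0]/p[2]*f+m['cx'],p[1]/p[2]*f+m['cy']
E
python3 - <<'E'
from h import *
s=bot.observe()
for k,v in s.items(): print(k,np.round(v,4))
for n in('scene','side','wrist'):
    im,d=bot.grab_frame(n); cv2.imwrite(f'pics/a_{n}.png',im[:,:,::-1]); np.save(f'd_{n}.npy',d)
    m=bot.camera_model(n);print(n,m)
    for t in('lock_grip','dial_grip','centrifuge'):
        for r in bot.spot_in(t,n)[:2]: print(t,r)
E
```

```text
clock 0.0
qpos [-0.0702  0.522  -0.0364  1.6     0.0212  1.0211 -0.1128]
qd [-0.0009 -0.0014 -0.0012  0.0026 -0.0002 -0.0001 -0.0006]
joint_efforts [-4.20000e-03 -9.27110e+01  1.97760e+00 -3.69928e+01  1.76000e-02
  8.20000e-03 -1.00000e-04]
position [0.6247 0.     0.2307]
tool_rot [-1.5708e+00  1.1000e-03  0.0000e+00]
force [-0.247   0.048   0.1872]
moment [ 0.0192  0.0173 -0.012 ]
grip_width 0.0854
scene {'vfov': 54.794973644848824, 'cx': 255.40640457754373, 'cy': 193.9191977565638, 'extrinsics': array([[ 0.37445346,  0.49627925, -0.78325699,  1.57703482],
       [ 0.92713479, -0.21345573,  0.30798982, -0.4214639 ],
       [-0.01434173, -0.84151266, -0.54004699,  0.80880923],
       [ 0.        ,  0.        ,  0.        ,  1.        ]])}
dial_grip {'box': [251.2, 170.2, 260.4, 180.4], 'p': 0.45}
centrifuge {'box': [237.4, 167.1, 340.8, 248.4], 'p': 0.82}
side {'vfov': 56.972835345344606, 'cx': 257.13707890605446, 'cy': 194.64872424725107, 'extrinsics': array([[-0.72441823, -0.38878117,  0.5692692 , -0.22017324],
       [-0.68924902,  0.39362014, -0.60827541,  0.80546458],
       [ 0.0124102 , -0.83301404, -0.55311265,  0.82520179],
       [ 0.        ,  0.        ,  0.        ,  1.        ]])}
centrifuge {'box': [180.7, 157.2, 284.5, 250.7], 'p': 0.64}
wrist {'vfov': 65.70646984690485, 'cx': 258.048457191088, 'cy': 193.49957811603576, 'mount': array([[ 9.99999719e-01, -7.43956034e-04, -9.18114300e-05,
        -9.13909739e-05],
       [-1.41018887e-04, -3.07002786e-01,  9.51708605e-01,
        -1.41971063e-01],
       [-7.36215725e-04, -9.51708325e-01, -3.07002805e-01,
         7.88377159e-02],
       [ 0.00000000e+00,  0.00000000e+00,  0.00000000e+00,
         1.00000000e+00]])}
lock_grip {'box': [61.3, 36.7, 117.8, 80.3], 'p': 0.65}
dial_grip {'box': [78.3, 150.6, 141.0, 216.7], 'p': 0.78}
centrifuge {'box': [76.2, 151.0, 140.5, 215.9], 'p': 0.43}
```

```bash
python3 - <<'E'
import cv2,numpy as np
a=[cv2.imread(f'pics/a_{n}.png') for n in('scene','side','wrist')]
cv2.imwrite('pics/a_w.png',cv2.resize(a[2],(800,600)))
cv2.imwrite('pics/a_s.png',cv2.resize(a[1],(800,600)))
E
```

```text
(no output)
```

View pics/a_w.png

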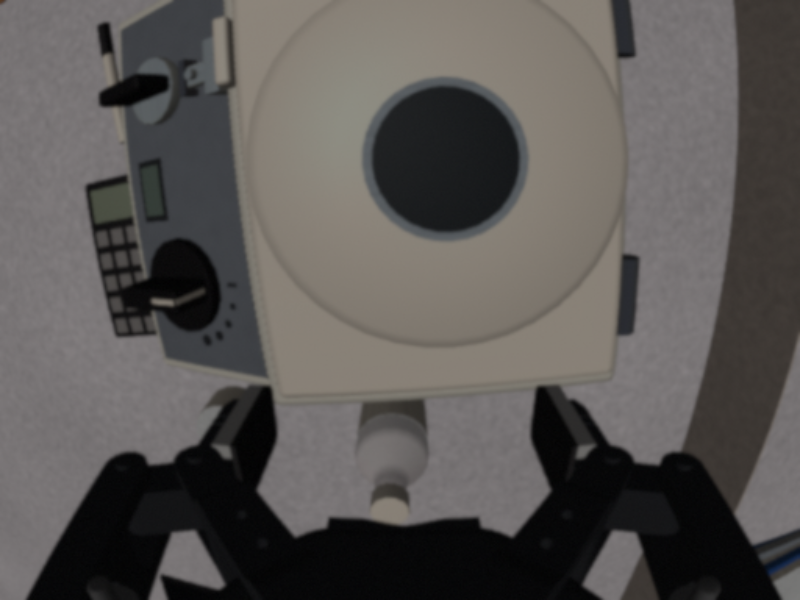

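View pics/a_s.png

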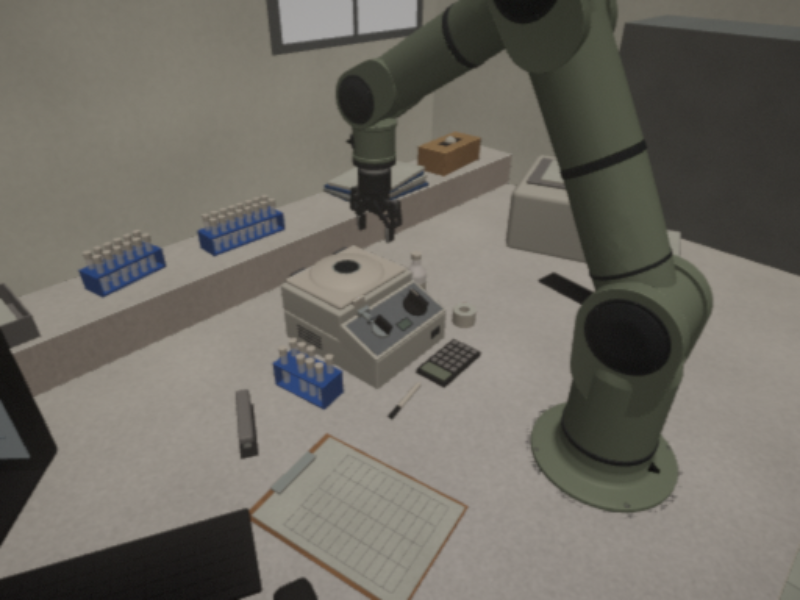

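View pics/a_scene.png

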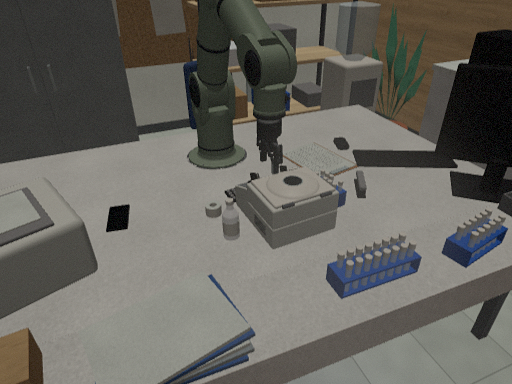

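```bash
cat >> h.py <<'E'
def Ttool(s):
    T=np.eye(4); T[:3,:3]=R.from_euler('xyz',s['tool_rot']).as_matrix(); T[:3,3]=s['position']; return T
def wcloud(d,s):
    m=bot.camera_model('wrist'); f=f_of(m)
    v,u=np.mgrid[0:384,0:512]; dx=u-m['cx'];dy=v-m['cy']; r=np.hypot(dx,dy)+1e-9; th=r/f
    t=np.tan(th)*d; P=np.stack([t*dx/r,t*dy/r,d],-1)
    T=Ttool(s)@np.array(m['mount'])
    W=P@T[:3,:3].T+T[:3,3]; W[d<=0]=np.nan; return W
def wproj(P,s):
    m=bot.camera_model('wrist'); f=f_of(m); T=np.linalg.inv(Ttool(s)@np.array(m['mount']))
    p=np.atleast_2d(P)@T[:3,:3].T+T[:3,3]; rr=np.hypot(p[:,0],p[:,1]); th=np.arctan2(rr,p[:,2])
    return np.stack([m['cx']+f*th*p[:,0]/rr,m['cy']+f*th*p[:,1]/rr],-1)
E
python3 - <<'E'
from h import *
s=bot.observe(); d=np.load('d_wrist.npy'); W=wcloud(d,s)
for (u,v) in[(130,95),(110,125),(160,200),(120,120),(120,190),(88,150),(250,30),(170,220),(300,210),(380,200),(75,55),(100,190),(20,150)]:
    print((u,v),np.round(W[v,u],4))
# panel fit
reg=np.zeros((384,512),bool); reg[20:230,80:170]=1
P=W[reg]; P=P[~np.isnan(P[:,0])]
# ransac w/ tilt prior
best=0; rng=np.random.default_rng(0)
for _ in range(3000):
    a=P[rng.choice(len(P),3,replace=False)]; n=np.cross(a[1]-a[0],a[2]-a[0]); l=np.linalg.norm(n)
    if l<1e-5: continue
    n/=l; n*=np.sign(n[2])
    if not .85<n[2]<.97: continue
    c=(abs((P-a[0])@n)<.0015).sum()
    if c>best: best=c;bn=n;b0=a[0]
I=P[abs((P-b0)@bn)<.002]; c=I.mean(0); n=np.linalg.svd(I-c)[2][2]; n*=np.sign(n[2])
print(best,len(P),n,np.degrees(np.arccos(n[2])),np.degrees(np.arctan2(-n[1],-n[0])),c, len(I))
E
```

```text
(130, 95) [0.5126 0.0891 0.1235]
(110, 125) [0.484  0.063  0.1115]
(160, 200) [ 0.5365 -0.0059  0.1294]
(120, 120) [0.4977 0.0672 0.1163]
(120, 190) [0.5047 0.0081 0.144 ]
(88, 150) [0.443  0.0372 0.0924]
(250, 30) [0.6199 0.1251 0.1823]
(170, 220) [ 0.5532 -0.0136  0.157 ]
(300, 210) [0.6545 0.0036 0.1782]
(380, 200) [0.7189 0.0076 0.1691]
(75, 55) [0.4682 0.1298 0.1448]
(100, 190) [0.4869 0.0098 0.1491]
(20, 150) [ 0.2377  0.0323 -0.0023]
9650 18820 [-0.3731964  -0.02715388  0.9273549 ] 21.97382353867738 4.1615241270637995 [0.49541493 0.06000934 0.11524544] 9803
```

```bash
python3 - <<'E'
from h import *
s=bot.observe(); d=np.load('d_wrist.npy'); W=wcloud(d,s)
n=np.array([-0.3731964,-0.02715388,0.9273549]); c=np.array([0.49541493,0.06000934,0.11524544])
h=(W-c)@n
im=cv2.imread('pics/a_wrist.png')
ex=np.array([-n[2]*n[0]/np.hypot(n[0],n[1]),-n[2]*n[1]/np.hypot(n[0],n[1]),np.hypot(n[0],n[1])]); ey=np.cross(n,ex)  # up-slope, left
print(ex,ey)
for nm,(l,t,r,b) in dict(lock=(61,36,118,80),dial=(74,145,145,220)).items():
    reg=np.zeros(h.shape,bool); reg[t:b,l:r]=1
    for lo,hi in((.033,.040),(.030,.043),(.007,.013)):
        m=reg&(h>lo)&(h<hi); Q=W[m]
        a=np.stack([(Q-c)@ex,(Q-c)@ey],1)
        if len(a)<10: print(nm,lo,len(a)); continue
        rect=cv2.minAreaRect((a*1000).astype(np.float32))
        print(nm,lo,len(a),np.round(h[m].mean(),4),rect, 'min',a.min(0),'max',a.max(0))
        ctr=c+ex*rect[0][0]/1000+ey*rect[0][1]/1000+n*h[m].mean(); print(ctr)
    for r in bot.masks_of(nm,'wrist')[:2]: print(nm,r['p'],r['box'],r['mask'].sum(), np.nanpercentile(h[r['mask']],[5,50,95]))
E
```

```text
[0.92490987 0.06729671 0.37418296] [-7.25684570e-02  9.97363431e-01  3.46944695e-18]
lock 0.033 293 0.0349 ((-11.685089111328125, 69.64045715332031), (10.720033645629883, 42.79557418823242), 89.9474105834961) min [-0.03308487  0.06427846] max [0.00971298 0.07501285]
[0.46653821 0.12773282 0.14321493]
lock 0.03 355 0.0343 ((-11.687158584594727, 69.53982543945312), (42.801414489746094, 10.98547077178955), 0.08383123576641083) min [-0.03308487  0.06402963] max [0.00971298 0.07505596]
[0.46674605 0.12764704 0.14271108]
lock 0.007 668 0.0094 ((-5.101726531982422, 67.11317443847656), (40.58395004272461, 49.740333557128906), 71.28804779052734) min [-0.03224528  0.04999586] max [0.02152238 0.09083957]
[0.48232452 0.12634747 0.12203727]
lock 0.9 [63.0, 35.1, 113.1, 81.5] 1401 [0.00456328 0.01037686 0.03549826]
dial 0.033 509 0.0352 ((-9.340486526489258, -51.12838363647461), (54.66407012939453, 13.969528198242188), 0.9354661107063293) min [-0.03657154 -0.05853929] max [ 0.01806931 -0.04427077]
[0.47733322 0.00743017 0.14443403]
dial 0.03 579 0.0348 ((-9.224544525146484, -51.249732971191406), (54.8223876953125, 14.031641006469727), 0.5987343788146973) min [-0.03657154 -0.05853929] max [ 0.0181572  -0.04427077]
[0.47761698 0.00732914 0.14406064]
dial 0.007 1200 0.0093 ((-7.321218490600586, -51.223079681396484), (55.56866455078125, 59.33369827270508), 15.844064712524414) min [-0.0382978 -0.0814988] max [ 0.02057016 -0.0221665 ]
[0.48887467 0.00817498 0.12116825]
dial 0.95 [77.8, 153.4, 142.7, 211.0] 2503 [0.00269907 0.0097872  0.03578068]
```

```bash
cat >> h.py <<'E'
n=np.array([-0.3731964,-0.02715388,0.9273549]); n/=np.linalg.norm(n); c=np.array([0.49541493,0.06000934,0.11524544])
ex=np.array([0.92490987,0.06729671,0.37418296]); ex-=n*(n@ex); ex/=np.linalg.norm(ex); ey=np.cross(n,ex)
LOCK=c+ex*-.0117+ey*.0695   # on panel surface
DIAL=c+ex*-.0093+ey*-.0512
def plan(axis,h,ang=0,off=(0,0)):
    """target: TCP at height h above the panel on axis, jaw x along ey turned clockwise by ang"""
    s=bot.observe(); T=Ttool(s)
    R0=np.stack([ey,-n,-ex],1)@R.from_rotvec([0,ang,0]).as_matrix()
    p=axis+n*h+ex*off[0]+ey*off[1]
    dp=T[:3,:3].T@(p-T[:3,3])*100; rv=R.from_matrix(T[:3,:3].T@R0).as_rotvec()
    print('clock',round(s['clock'],2),'shift cm',np.round(dp,2),'rot',np.round(rv,4),'deg',np.round(np.degrees(np.linalg.norm(rv)),1))
    print('q',np.round(s['qpos'],3),'F',np.round(s['force'],1),'M',np.round(s['moment'],2),'w',round(s['grip_width'],4))
E
python3 - <<'E'
from h import *
plan(LOCK,.13)
s=bot.observe(); d=np.load('d_wrist.npy'); W=wcloud(d,s)
A=np.stack([(W-LOCK)@ex,(W-LOCK)@ey,(W-LOCK)@n],-1)*1000
m=(abs(A[...,1])<8)&(A[...,0]>15)&(A[...,0]<90)
for lo in range(15,80,5):
    k=m&(A[...,0]>=lo)&(A[...,0]<lo+5); print(lo,k.sum(),np.round(np.percentile(A[k][:,2],[5,50,95]),1) if k.sum() else '')
E
```

```text
clock 0.7 shift cm [-1.94e+01 -1.00e-02  1.25e+01] rot [-0.2926 -1.6214 -0.3147] deg 96.1
q [-0.07   0.521 -0.036  1.599  0.021  1.021 -0.113] F [-0.1 -0.5 -0.6] M [ 0.01 -0.01 -0.07] w 0.0854
15 346 [ 4.7 19.  35. ]
20 54 [ 6.6 23.8 33. ]
25 41 [ 5.8 10.2 11.1]
30 103 [-0.   8.5 11.1]
35 77 [ 0.4  8.4 12.8]
40 63 [ 6.7  7.8 11.3]
45 5 [8.  8.6 9.2]
50 51 [13.8 14.4 15.1]
55 74 [13.5 14.4 15.3]
60 1 [15.2 15.2 15.2]
65 0 
70 0 
75 91 [30.1 31.4 32.4]
```

Emit:
arm_command([
  {"x": -4,"y": -0.5,"z": 2.5,"rx": -0.022,"ry": -0.12,"rz": -0.023,"gripper": 1},
  {"x": -8,"y": -0.5,"z": 5,"rx": -0.045,"ry": -0.24,"rz": -0.047,"gripper": 1},
  {"x": -12,"y": -0.5,"z": 7.5,"rx": -0.067,"ry": -0.36,"rz": -0.07,"gripper": 1},
  {"x": -15,"y": -0.5,"z": 10,"rx": -0.09,"ry": -0.48,"rz": -0.093,"gripper": 1},
  {"x": -17,"y": -0.5,"z": 11,"rx": -0.112,"ry": -0.6,"rz": -0.116,"gripper": 1},
])

```text
clock: 1.12
position: [0.4531, 0.1115, 0.2365]
tool_rot: [-1.712, -0.078, 0.614]
force: [1.5, 1.8, 0.4]
grip_width: 0.0855
```

```bash
python3 -c "
from h import *
plan(LOCK,.13)"
```

```text
clock 1.12 shift cm [-1.07  0.09  2.41] rot [-0.1808 -1.0135 -0.1989] deg 60.1
q [-0.298  0.212 -0.187  2.081  0.243  0.771 -0.038] F [1.5 1.8 0.4] M [ 0.14  0.12 -0.  ] w 0.0855
```

Emit:
arm_command([
  {"x": -0.2,"z": 0.5,"rx": -0.021,"ry": -0.12,"rz": -0.023,"gripper": 1},
  {"x": -0.4,"z": 1,"rx": -0.043,"ry": -0.24,"rz": -0.047,"gripper": 1},
  {"x": -0.6,"z": 1.5,"rx": -0.064,"ry": -0.36,"rz": -0.07,"gripper": 1},
  {"x": -0.8,"z": 2,"rx": -0.086,"ry": -0.48,"rz": -0.094,"gripper": 1},
  {"x": -1,"z": 2.4,"rx": -0.107,"ry": -0.6,"rz": -0.117,"gripper": 1},
])

```text
invalid input at $.moves[0]: expected keys rx, ry, rz, x, y, z, gripper
```

```bash
python3 -c "
from h import *
plan(LOCK,.13)"
```

```text
clock 1.12 shift cm [-1.07  0.09  2.41] rot [-0.1808 -1.0135 -0.1989] deg 60.1
q [-0.298  0.212 -0.187  2.081  0.243  0.771 -0.038] F [1.5 1.8 0.4] M [ 0.14  0.12 -0.  ] w 0.0855
```

Emit:
arm_command([
  {"x": -0.2,"y": 0,"z": 0.5,"rx": -0.021,"ry": -0.12,"rz": -0.023,"gripper": 1},
  {"x": -0.4,"y": 0,"z": 1,"rx": -0.043,"ry": -0.24,"rz": -0.047,"gripper": 1},
  {"x": -0.6,"y": 0,"z": 1.5,"rx": -0.064,"ry": -0.36,"rz": -0.07,"gripper": 1},
  {"x": -0.8,"y": 0,"z": 2,"rx": -0.086,"ry": -0.48,"rz": -0.094,"gripper": 1},
  {"x": -1,"y": 0,"z": 2.4,"rx": -0.107,"ry": -0.6,"rz": -0.117,"gripper": 1},
])

```text
clock: 1.53
position: [0.4331, 0.1245, 0.2324]
tool_rot: [-1.866, -0.061, 1.226]
force: [1.0, -0.1, 0.6]
grip_width: 0.0856
```

```bash
python3 -c "
from h import *
plan(LOCK,.13)"
```

```text
clock 1.53 shift cm [-0.03  0.03  0.23] rot [-0.0743 -0.414  -0.0825] deg 24.6
q [-0.308  0.133 -0.268  2.233  0.423  0.592  0.316] F [ 1.  -0.1  0.6] M [0.03 0.3  0.01] w 0.0856
```

Emit:
arm_command([
  {"x": 0,"y": 0,"z": 0.1,"rx": -0.022,"ry": -0.12,"rz": -0.024,"gripper": 1},
  {"x": 0,"y": 0,"z": 0.2,"rx": -0.044,"ry": -0.24,"rz": -0.048,"gripper": 1},
  {"x": 0,"y": 0,"z": 0.2,"rx": -0.066,"ry": -0.36,"rz": -0.072,"gripper": 1},
  {"x": 0,"y": 0,"z": 0.2,"rx": -0.074,"ry": -0.414,"rz": -0.082,"gripper": 1},
  {"x": 0,"y": 0,"z": 0.2,"rx": -0.074,"ry": -0.414,"rz": -0.082,"gripper": 1},
])

```text
clock: 1.95
position: [0.4314, 0.1242, 0.2317]
tool_rot: [-1.953, 0.0, 1.639]
force: [-0.8, 0.1, 0.5]
grip_width: 0.0854
```

```bash
python3 - <<'E'
from h import *
s=bot.observe()
im,d=bot.grab_frame('wrist'); cv2.imwrite('pics/b_w.png',cv2.resize(im[:,:,::-1],(800,600)))
np.save('d_b.npy',d)
for nm in('lock','dial'):
    for r in bot.masks_of(nm,'wrist')[:1]: print(nm,r['p'],r['box'])
W=wcloud(d,s); h=(W-c)@n
P=W[(abs(h)<.004)]; a=(P-c)
k=(abs(a@ex)<.05)&(abs(a@ey)<.12); P=P[k]; C=P.mean(0); nn=np.linalg.svd(P-C)[2][2]; nn*=np.sign(nn[2]); print('plane',nn,(C-c)@n,len(P),np.degrees(np.arctan2(-nn[1],-nn[0])))
A=np.stack([(W-LOCK)@ex,(W-LOCK)@ey,(W-LOCK)@n],-1)*1000
for nm,y0 in(('lock',0),('dial',-120.7)):
    m=(abs(A[...,1]-y0)<32)&(abs(A[...,0])<40)&(A[...,2]>30)&(A[...,2]<43)
    print(nm,m.sum(),cv2.minAreaRect(A[m][:,:2].astype(np.float32)) if m.sum()>5 else '', A[m][:,2].mean())
plan(LOCK,.05)
E
```

```text
lock 0.92 [237.8, 160.5, 281.1, 217.5]
dial 0.92 [112.6, 160.0, 165.0, 226.9]
plane [-0.37046032 -0.02711265  0.92845251] -5.24348142420489e-05 16072 4.18580821753818
lock 606 ((-2.060647964477539, 0.6309919357299805), (10.40540885925293, 41.121463775634766), 89.8919906616211) 34.80752406379671
dial 848 ((1.4949111938476562, -121.21820068359375), (14.499271392822266, 54.76368713378906), 89.24610900878906) 34.877119598392966
clock 2.1 shift cm [0.05 8.01 0.08] rot [-0.0019 -0.009  -0.0022] deg 0.5
q [-0.255  0.094 -0.301  2.312  0.486  0.443  0.674] F [-0.1  0.   0.4] M [-0.08  0.38 -0.01] w 0.0854
```

View pics/b_w.png

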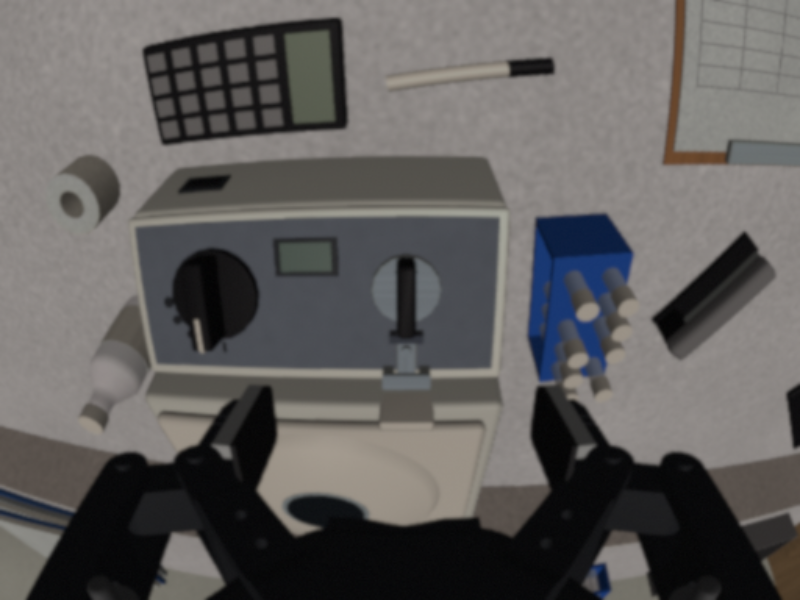

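Emit:
arm_command([
  {"x": 0.1,"y": 2.5,"z": 0.1,"rx": 0,"ry": -0.009,"rz": 0,"gripper": 0.6},
  {"x": 0.1,"y": 5,"z": 0.2,"rx": 0,"ry": -0.009,"rz": 0,"gripper": 0.4},
  {"x": 0.1,"y": 8,"z": 0.2,"rx": 0,"ry": -0.009,"rz": 0,"gripper": 0.2},
  {"x": 0.1,"y": 10,"z": 0.2,"rx": 0,"ry": -0.009,"rz": 0,"gripper": 0.1},
  {"x": 0.1,"y": 10,"z": 0.2,"rx": 0,"ry": -0.009,"rz": 0,"gripper": 0.1},
])

```text
clock: 2.52
position: [0.4667, 0.1281, 0.135]
tool_rot: [-1.948, 0.005, 1.644]
force: [-0.9, 0.2, -0.6]
grip_width: 0.0466
```

```bash
cat >> h.py <<'E'
LOCK=LOCK-ex*.0012+ey*.0004; DIAL=DIAL-ex*.0005-ey*.0003
E
python3 - <<'E'
from h import *
plan(LOCK,.013)
s=bot.observe()
im,d=bot.grab_frame('wrist'); cv2.imwrite('pics/c_w.png',cv2.resize(im[:,:,::-1],(800,600)))
E
```

```text
clock 2.52 shift cm [-0.    1.42 -0.17] rot [-0.0059  0.0027 -0.0039] deg 0.4
q [-0.45   0.345 -0.056  2.346  1.035  0.205  0.151] F [-0.9  0.2 -0.6] M [-0.02  0.47  0.  ] w 0.0466
```

View pics/c_w.png

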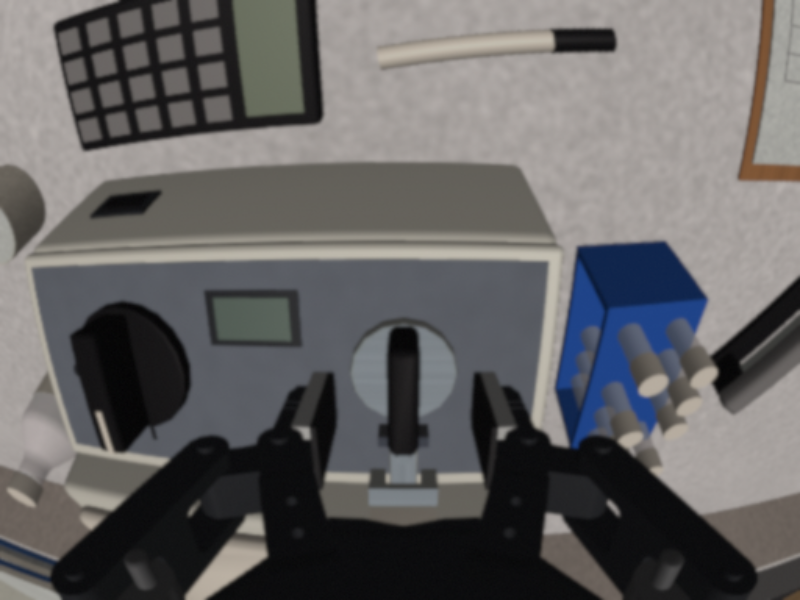

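Emit:
arm_command([
  {"x": 0,"y": 0.5,"z": -0.1,"rx": -0.005,"ry": 0.003,"rz": -0.004,"gripper": 0.1},
  {"x": 0,"y": 1,"z": -0.2,"rx": -0.005,"ry": 0.003,"rz": -0.004,"gripper": 0.1},
  {"x": 0,"y": 1.4,"z": -0.2,"rx": -0.005,"ry": 0.003,"rz": -0.004,"gripper": 0.1},
])

```text
clock: 2.82
position: [0.4746, 0.1289, 0.1273]
tool_rot: [-1.96, -0.003, 1.643]
force: [-0.1, 0.4, 0.1]
grip_width: 0.0466
```

```bash
python3 - <<'E'
from h import *
plan(LOCK,.013)
E
```

```text
clock 2.82 shift cm [-0.03  0.4   0.28] rot [ 0.0053 -0.0018  0.0023] deg 0.3
q [-0.45   0.371 -0.046  2.344  1.195  0.181 -0.006] F [-0.1  0.4  0.1] M [-0.05  0.4   0.  ] w 0.0466
```

Emit:
arm_command([
  {"x": 0,"y": 0.2,"z": 0.1,"rx": 0.005,"ry": 0,"rz": 0.002,"gripper": 0.1},
  {"x": 0,"y": 0.4,"z": 0.3,"rx": 0.005,"ry": 0,"rz": 0.002,"gripper": 0.1},
  {"x": 0,"y": 0.4,"z": 0.3,"rx": 0.005,"ry": 0,"rz": 0.002,"gripper": 0.1},
])

```text
clock: 3.07
position: [0.4728, 0.1285, 0.1218]
tool_rot: [-1.953, -0.001, 1.642]
force: [0.5, -0.6, 0.2]
grip_width: 0.0469
```

```bash
python3 - <<'E'
from h import *
plan(LOCK,.013)
E
```

```text
clock 3.07 shift cm [-0.01 -0.03 -0.1 ] rot [-0.001  -0.0016  0.0001] deg 0.1
q [-0.447  0.382 -0.05   2.347  1.236  0.181 -0.048] F [ 0.5 -0.6  0.2] M [-0.03  0.36 -0.03] w 0.0469
```

Emit:
arm_command([
  {"x": 0,"y": 0,"z": -0.1,"rx": 0,"ry": 0,"rz": 0,"gripper": -1},
  {"x": 0,"y": 0,"z": -0.1,"rx": 0,"ry": 0,"rz": 0,"gripper": -1},
  {"x": 0,"y": 0,"z": -0.1,"rx": 0,"ry": 0,"rz": 0,"gripper": -1},
  {"x": 0,"y": 0,"z": -0.1,"rx": 0,"ry": 0,"rz": 0,"gripper": -1},
  {"x": 0,"y": 0,"z": -0.1,"rx": 0,"ry": 0,"rz": 0,"gripper": -1},
], squeeze=50)

```text
clock: 3.48
position: [0.4739, 0.1285, 0.122]
tool_rot: [-1.953, -0.0, 1.643]
force: [-5.1, -1.2, 12.4]
grip_width: 0.0102
```

```bash
python3 - <<'E'
from h import *
plan(LOCK,.013)
im,d=bot.grab_frame('wrist'); cv2.imwrite('pics/d_w.png',cv2.resize(im[:,:,::-1],(800,600)))
E
```

```text
clock 3.48 shift cm [ 0.01 -0.06  0.01] rot [-0.001  -0.0009  0.    ] deg 0.1
q [-0.444  0.383 -0.052  2.344  1.228  0.182 -0.038] F [-5.1 -1.2 12.4] M [-0.35  0.36 -0.15] w 0.0102
```

View pics/d_w.png

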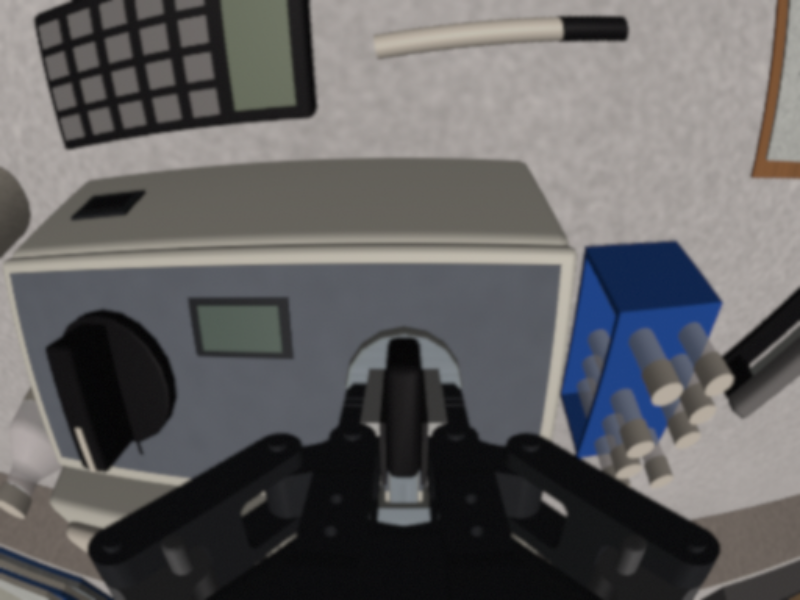

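Emit:
arm_command([
  {"x": 0,"y": -0.2,"z": 0,"rx": 0,"ry": 0,"rz": 0,"gripper": -1},
  {"x": 0,"y": -0.2,"z": 0,"rx": 0,"ry": 0.1,"rz": 0,"gripper": -1},
  {"x": 0,"y": -0.2,"z": 0,"rx": 0,"ry": 0.2,"rz": 0,"gripper": -1},
  {"x": 0,"y": -0.2,"z": 0,"rx": 0,"ry": 0.3,"rz": 0,"gripper": -1},
  {"x": 0,"y": -0.2,"z": 0,"rx": 0,"ry": 0.4,"rz": 0,"gripper": -1},
])

```text
clock: 3.95
position: [0.4731, 0.1284, 0.123]
tool_rot: [-1.924, -0.147, 1.264]
force: [10.5, 2.1, -18.4]
grip_width: 0.0098
```

```bash
cat >> h.py <<'E'
def ang(axis):
    s=bot.observe();T=Ttool(s); x=T[:3,0]; print('angle',round(float(np.arctan2(-(x@ex)*-1,x@ey)),3),'tilt',round(float(np.degrees(np.arccos(np.clip(-T[:3,1]@n,-1,1)))),2),
     'off ex,ey,h mm',np.round([(T[:3,3]-axis)@v*1000 for v in(ex,ey,n)],1),'axial F',round(float(s['force']@n),1),'F panel',np.round([s['force']@ex,s['force']@ey],1),'w',round(s['grip_width'],4),'clk',round(s['clock'],2))
    # moment about the tool axis
    print('M.n',round(float(s['moment']@n),3),'q',np.round(s['qpos'],3))
E
python3 - <<'E'
from h import *
ang(LOCK)
E
```

```text
angle 0.405 tilt 0.14 off ex,ey,h mm [-0.2 -0.1 13.7] axial F -21.1 F panel [2.9 1.3] w 0.0098 clk 3.95
M.n 0.118 q [-0.454  0.38  -0.04   2.345  1.197  0.179 -0.413]
```

Emit:
arm_command([
  {"x": 0,"y": 0.1,"z": 0,"rx": 0,"ry": 0.1,"rz": 0,"gripper": -1},
  {"x": 0,"y": 0.1,"z": 0,"rx": 0,"ry": 0.2,"rz": 0,"gripper": -1},
  {"x": 0,"y": 0.1,"z": 0,"rx": 0,"ry": 0.3,"rz": 0,"gripper": -1},
  {"x": 0,"y": 0.1,"z": 0,"rx": 0,"ry": 0.4,"rz": 0,"gripper": -1},
  {"x": 0,"y": 0.1,"z": 0,"rx": 0,"ry": 0.5,"rz": 0,"gripper": -1},
])

```text
clock: 4.37
position: [0.4732, 0.1285, 0.1228]
tool_rot: [-1.814, -0.298, 0.775]
force: [-6.2, -1.0, 13.3]
grip_width: 0.0101
```

```bash
python3 - <<'E'
from h import *
ang(LOCK)
E
```

```text
angle 0.905 tilt 0.08 off ex,ey,h mm [-0.2  0.  13.4] axial F 14.7 F panel [-0.8 -0.5] w 0.0101 clk 4.37
M.n 0.147 q [-0.465  0.38  -0.028  2.346  1.203  0.173 -0.92 ]
```

Emit:
arm_command([
  {"x": 0,"y": 0,"z": 0,"rx": 0,"ry": 0.1,"rz": 0,"gripper": -1},
  {"x": 0,"y": 0,"z": 0,"rx": 0,"ry": 0.2,"rz": 0,"gripper": -1},
  {"x": 0,"y": 0,"z": 0,"rx": 0,"ry": 0.28,"rz": 0,"gripper": -1},
  {"x": 0,"y": 0,"z": 0,"rx": 0,"ry": 0.3,"rz": 0,"gripper": -1},
])

```text
clock: 4.7
position: [0.4733, 0.1286, 0.1228]
tool_rot: [-1.713, -0.356, 0.463]
force: [-6.3, -1.5, 13.4]
grip_width: 0.0101
```

```bash
python3 - <<'E'
from h import *
ang(LOCK)
E
```

```text
angle 1.206 tilt 0.07 off ex,ey,h mm [-0.1  0.1 13.4] axial F 14.8 F panel [-1.  -1.1] w 0.0101 clk 4.7
M.n 0.272 q [-0.469  0.38  -0.023  2.346  1.2    0.171 -1.218]
```

Emit:
arm_command([
  {"x": 0,"y": 0,"z": 0,"rx": 0,"ry": 0.04,"rz": 0,"gripper": -1},
  {"x": 0,"y": 0,"z": 0,"rx": 0,"ry": 0.07,"rz": 0,"gripper": -1},
  {"x": 0,"y": 0,"z": 0,"rx": 0,"ry": 0.07,"rz": 0,"gripper": -1},
])

```text
clock: 4.95
position: [0.4733, 0.1286, 0.1229]
tool_rot: [-1.689, -0.365, 0.394]
force: [-5.6, -1.8, 14.7]
grip_width: 0.0098
```

```bash
python3 - <<'E'
from h import *
ang(LOCK)
im,d=bot.grab_frame('wrist'); cv2.imwrite('pics/e_w.png',cv2.resize(im[:,:,::-1],(800,600)))
E
```

```text
angle 1.271 tilt 0.06 off ex,ey,h mm [-0.1  0.1 13.4] axial F 15.8 F panel [ 0.2 -1.4] w 0.0098 clk 4.95
M.n 1.325 q [-0.47   0.38  -0.022  2.346  1.2    0.171 -1.283]
```

View pics/e_w.png

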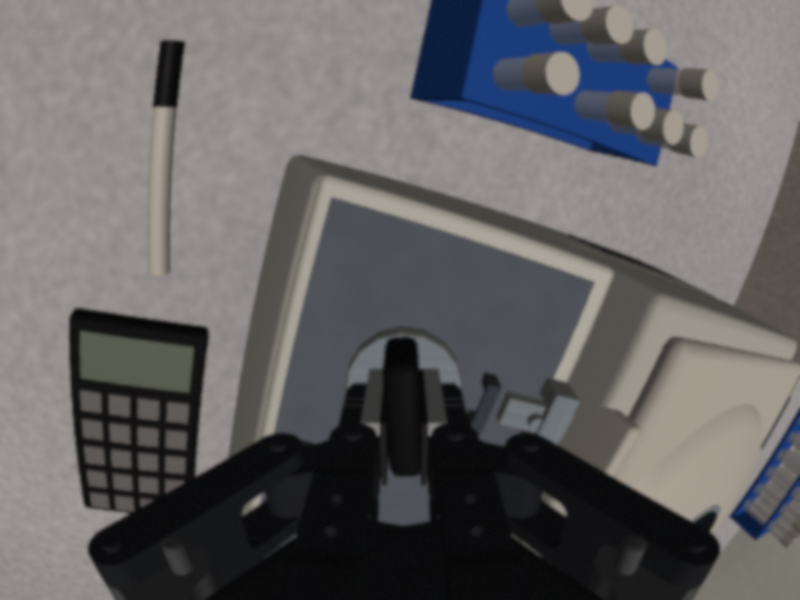

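Emit:
arm_command([
  {"x": 0,"y": -0.1,"z": 0,"rx": 0,"ry": -0.08,"rz": 0,"gripper": -1},
  {"x": 0,"y": -0.1,"z": 0,"rx": 0,"ry": -0.08,"rz": 0,"gripper": 0.5},
  {"x": 0,"y": -0.1,"z": 0,"rx": 0,"ry": -0.08,"rz": 0,"gripper": 0.5},
  {"x": 0,"y": -0.1,"z": 0,"rx": 0,"ry": -0.08,"rz": 0,"gripper": 0.5},
  {"x": 0,"y": -0.1,"z": 0,"rx": 0,"ry": -0.08,"rz": 0,"gripper": 0.5},
])

```text
clock: 5.42
position: [0.4729, 0.1285, 0.1233]
tool_rot: [-1.718, -0.353, 0.478]
force: [0.1, -0.0, 0.4]
grip_width: 0.0578
```

Emit:
arm_command([
  {"x": 0,"y": -1.5,"z": 0,"rx": 0,"ry": 0,"rz": 0,"gripper": 0.5},
  {"x": 0,"y": -4,"z": 0,"rx": 0,"ry": 0,"rz": 0,"gripper": 0.5},
  {"x": 0,"y": -6,"z": 0,"rx": 0,"ry": 0,"rz": 0,"gripper": 0.5},
  {"x": 0,"y": -6,"z": 0,"rx": 0,"ry": 0,"rz": 0,"gripper": 0.5},
])

```text
clock: 5.75
position: [0.4505, 0.1271, 0.1817]
tool_rot: [-1.718, -0.356, 0.479]
force: [1.3, 0.7, 0.3]
grip_width: 0.0641
```

```bash
python3 - <<'E'
from h import *
ang(LOCK)
s=bot.observe()
im,d=bot.grab_frame('wrist'); cv2.imwrite('pics/f_w.png',cv2.resize(im[:,:,::-1],(800,600)))
W=wcloud(d,s)
for nm,ax in(('lock',LOCK),('dial',DIAL)):
    A=np.stack([(W-ax)@ex,(W-ax)@ey,(W-ax)@n],-1)*1000
    m=(abs(A[...,1])<32)&(abs(A[...,0])<32)&(A[...,2]>30)&(A[...,2]<40)
    print(nm,m.sum(),cv2.minAreaRect(A[m][:,:2].astype(np.float32)) if m.sum()>5 else '')
plan(DIAL,.08)
plan(DIAL,.08,.8)
E
```

```text
angle 1.192 tilt 0.08 off ex,ey,h mm [ 0.7  0.3 76.6] axial F -0.3 F panel [1.4 0.6] w 0.0641 clk 5.75
M.n 0.007 q [-0.263  0.224 -0.287  2.336  0.778  0.33  -0.79 ]
lock 971 ((-0.43622589111328125, 0.5450177192687988), (41.508277893066406, 11.127653121948242), 0.36526915431022644)
dial 99 ((-8.711801528930664, 3.8271851539611816), (6.829738140106201, 13.289080619812012), 87.0849609375)
clock 5.8 shift cm [ -4.26  -0.48 -11.36] rot [ 3.0000e-04 -1.1923e+00  1.1000e-03] deg 68.3
q [-0.265  0.227 -0.284  2.337  0.785  0.327 -0.797] F [-0.1  0.6 -0.5] M [-0.04  0.38 -0.01] w 0.0642
clock 5.8 shift cm [ -4.26  -0.48 -11.36] rot [-1.000e-04 -3.923e-01  1.100e-03] deg 22.5
q [-0.265  0.227 -0.284  2.337  0.785  0.327 -0.797] F [-0.1  0.6 -0.5] M [-0.04  0.38 -0.01] w 0.0642
```

View pics/f_w.png

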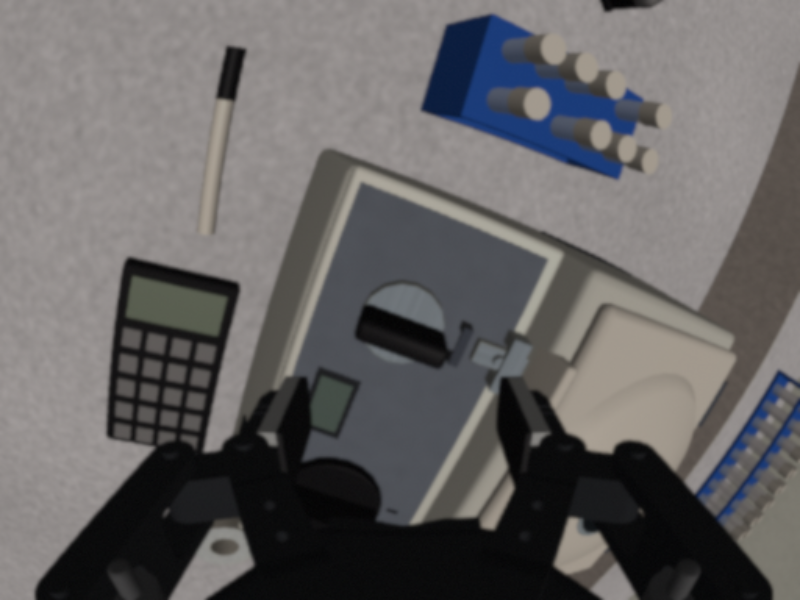

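Emit:
arm_command([
  {"x": -1,"y": -0.5,"z": -2.5,"rx": 0,"ry": -0.12,"rz": 0,"gripper": 0.5},
  {"x": -2,"y": -0.5,"z": -5,"rx": 0,"ry": -0.24,"rz": 0,"gripper": 0.5},
  {"x": -3,"y": -0.5,"z": -7.5,"rx": 0,"ry": -0.36,"rz": 0,"gripper": 0.5},
  {"x": -4,"y": -0.5,"z": -10,"rx": 0,"ry": -0.48,"rz": 0,"gripper": 0.5},
  {"x": -4.3,"y": -0.5,"z": -11.4,"rx": 0,"ry": -0.6,"rz": 0,"gripper": 0.5},
])

```text
clock: 6.22
position: [0.4583, 0.0151, 0.1831]
tool_rot: [-1.846, -0.263, 0.898]
force: [-0.5, 0.8, -0.4]
grip_width: 0.0638
```

Emit:
arm_command([
  {"x": 0,"y": 0,"z": 0,"rx": 0,"ry": -0.12,"rz": 0,"gripper": 0.5},
  {"x": 0,"y": 0,"z": 0,"rx": 0,"ry": -0.24,"rz": 0,"gripper": 0.5},
  {"x": 0,"y": 0,"z": 0,"rx": 0,"ry": -0.36,"rz": 0,"gripper": 0.5},
  {"x": 0,"y": 0,"z": 0,"rx": 0,"ry": -0.48,"rz": 0,"gripper": 0.5},
  {"x": 0,"y": 0,"z": 0,"rx": 0,"ry": -0.59,"rz": 0,"gripper": 0.5},
])

```text
clock: 6.63
position: [0.4585, 0.0163, 0.1831]
tool_rot: [-1.943, -0.07, 1.467]
force: [-0.4, 0.5, 0.3]
grip_width: 0.0642
```

```bash
python3 - <<'E'
from h import *
ang(DIAL)
s=bot.observe()
im,d=bot.grab_frame('wrist'); cv2.imwrite('pics/g_w.png',cv2.resize(im[:,:,::-1],(800,600)))
W=wcloud(d,s)
for nm,ax in(('lock',LOCK),('dial',DIAL)):
    A=np.stack([(W-ax)@ex,(W-ax)@ey,(W-ax)@n],-1)*1000
    m=(abs(A[...,1])<32)&(abs(A[...,0])<32)&(A[...,2]>30)&(A[...,2]<40)
    print(nm,m.sum(),cv2.minAreaRect(A[m][:,:2].astype(np.float32)) if m.sum()>5 else '')
# bolt: rectified views before/after
import sys
def rect(img,s,ax):
    # 0.25 mm/px plane at h=8mm
    g=np.arange(-160,240)*.25e-3
    X,Y=np.meshgrid(np.arange(280,-80,-1)*.25e-3,np.arange(120,-120,-1)*.25e-3,indexing='ij')
    P=ax+X[...,None]*ex+Y[...,None]*ey+n*.008
    uv=wproj(P.reshape(-1,3),s).reshape(*X.shape,2).astype(np.float32)
    return cv2.remap(img,uv[...,0],uv[...,1],cv2.INTER_LINEAR)
a=rect(im[:,:,::-1].copy(),s,LOCK)
b=cv2.resize(cv2.imread('pics/b_w.png'),(512,384))
s0=dict(position=[0.4314,0.1242,0.2317],tool_rot=[-1.953,0,1.639])
bb=rect(b,s0,LOCK)
cv2.imwrite('pics/rect.png',np.hstack([bb,a]))
plan(DIAL,.03)
E
```

```text
angle 0.19 tilt 0.28 off ex,ey,h mm [-1.9 10.6 77.8] axial F 0.4 F panel [-0.2  0.5] w 0.0642 clk 6.63
M.n 0.018 q [ 0.33   0.231 -0.596  2.345  0.702  0.291  0.58 ]
lock 801 ((-0.9754486083984375, -0.7406430244445801), (41.78544235229492, 11.127571105957031), 0.5151641964912415)
dial 1536 ((-0.3805866241455078, -0.42261219024658203), (54.665069580078125, 14.398564338684082), 0.20643723011016846)
clock 6.68 shift cm [-1.01  4.78 -0.4 ] rot [-0.005  -0.1812  0.    ] deg 10.4
q [ 0.331  0.232 -0.598  2.345  0.703  0.291  0.587] F [ 0.7  0.2 -0.7] M [-0.05  0.39 -0.04] w 0.0637
```

View pics/g_w.png

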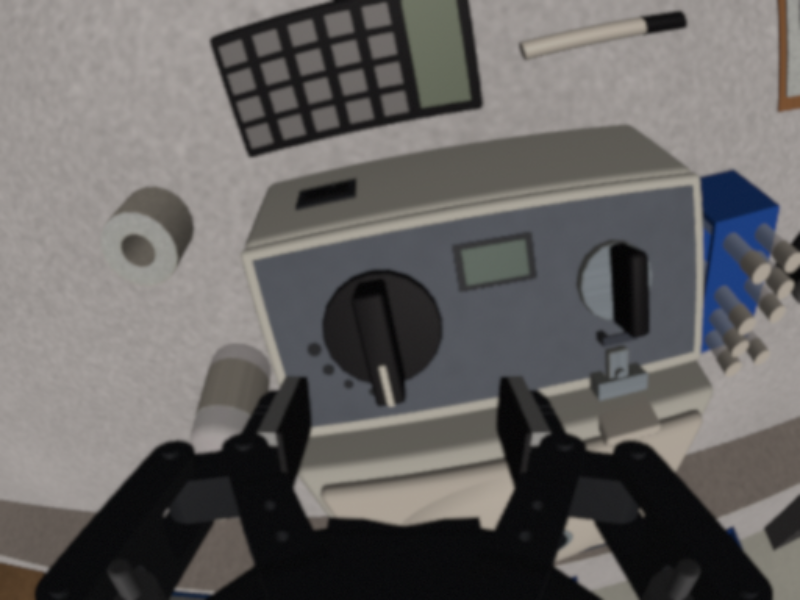

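View pics/rect.png

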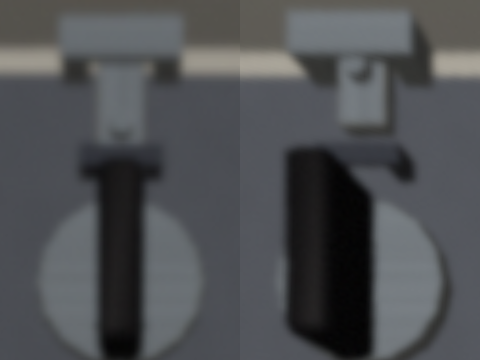

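Emit:
arm_command([
  {"x": -0.3,"y": 0,"z": -0.1,"rx": 0,"ry": -0.1,"rz": 0,"gripper": 0.5},
  {"x": -0.7,"y": 0.5,"z": -0.3,"rx": 0,"ry": -0.18,"rz": 0,"gripper": 0.5},
  {"x": -1,"y": 2,"z": -0.4,"rx": 0,"ry": -0.18,"rz": 0,"gripper": 0.4},
  {"x": -1,"y": 3,"z": -0.4,"rx": 0,"ry": -0.18,"rz": 0,"gripper": 0.4},
  {"x": -1,"y": 3,"z": -0.4,"rx": 0,"ry": -0.18,"rz": 0,"gripper": 0.3},
])

```text
clock: 7.1
position: [0.4719, 0.0069, 0.1547]
tool_rot: [-1.947, -0.007, 1.627]
force: [-0.4, 0.4, -0.2]
grip_width: 0.0553
```

```bash
python3 - <<'E'
from h import *
DIAL=DIAL-ex*.0003-ey*.0003
ang(DIAL); plan(DIAL,.0155)
E
```

```text
angle 0.018 tilt 0.39 off ex,ey,h mm [-0.4  0.5 46.8] axial F -0.0 F panel [-0.4  0.4] w 0.0553 clk 7.1
M.n -0.004 q [ 0.264  0.307 -0.499  2.346  0.919  0.236  0.568]
clock 7.1 shift cm [-0.05  3.13 -0.06] rot [-0.0068 -0.0178  0.0007] deg 1.1
q [ 0.264  0.307 -0.499  2.346  0.919  0.236  0.568] F [-0.4  0.4 -0.2] M [-0.02  0.45  0.  ] w 0.0553
```

Emit:
arm_command([
  {"x": 0,"y": 1,"z": 0,"rx": -0.006,"ry": -0.018,"rz": 0,"gripper": 0.2},
  {"x": -0.1,"y": 2,"z": 0,"rx": -0.006,"ry": -0.018,"rz": 0,"gripper": 0.1},
  {"x": -0.1,"y": 3,"z": -0.1,"rx": -0.006,"ry": -0.018,"rz": 0,"gripper": 0},
  {"x": -0.1,"y": 3.1,"z": -0.1,"rx": -0.006,"ry": -0.018,"rz": 0,"gripper": 0},
  {"x": -0.1,"y": 3.1,"z": -0.1,"rx": -0.006,"ry": -0.018,"rz": 0,"gripper": 0},
])

```text
clock: 7.52
position: [0.4844, 0.0072, 0.128]
tool_rot: [-1.955, 0.001, 1.646]
force: [-0.2, 0.2, -0.2]
grip_width: 0.0425
```

```bash
python3 - <<'E'
from h import *
DIAL=DIAL-ex*.0003-ey*.0003
ang(DIAL); plan(DIAL,.0155)
im,d=bot.grab_frame('wrist'); cv2.imwrite('pics/i_w.png',cv2.resize(im[:,:,::-1],(800,600)))
E
```

```text
angle -0.003 tilt 0.06 off ex,ey,h mm [ 1.1 -0.1 17.4] axial F -0.1 F panel [-0.3  0.2] w 0.0425 clk 7.52
M.n 0.013 q [ 0.155  0.373 -0.376  2.35   1.26   0.18   0.253]
clock 7.52 shift cm [0.01 0.19 0.11] rot [0.0008 0.0027 0.0005] deg 0.2
q [ 0.155  0.373 -0.376  2.35   1.26   0.18   0.253] F [-0.2  0.2 -0.2] M [-0.06  0.43  0.  ] w 0.0425
```

View pics/i_w.png

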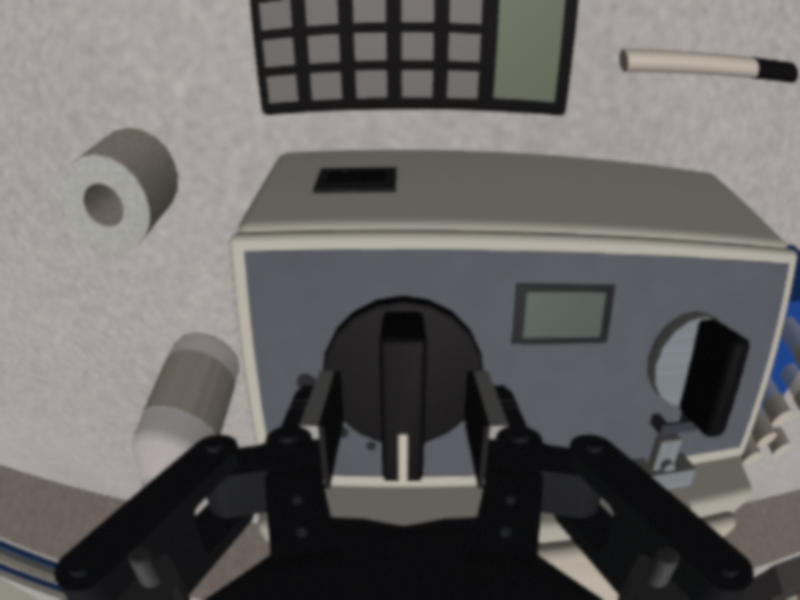

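Emit:
arm_command([
  {"x": 0,"y": 0.1,"z": 0.1,"rx": 0,"ry": 0,"rz": 0,"gripper": -0.3},
  {"x": 0,"y": 0.1,"z": 0.1,"rx": 0,"ry": 0,"rz": 0,"gripper": -1},
  {"x": 0,"y": 0.1,"z": 0.1,"rx": 0,"ry": 0,"rz": 0,"gripper": -1},
  {"x": 0,"y": 0.1,"z": 0.1,"rx": 0,"ry": 0,"rz": 0,"gripper": -1},
  {"x": 0,"y": 0.1,"z": 0.1,"rx": 0,"ry": 0,"rz": 0,"gripper": -1},
], squeeze=60)

```text
clock: 7.98
position: [0.484, 0.0068, 0.1277]
tool_rot: [-1.957, 0.001, 1.646]
force: [-6.0, 0.2, 9.1]
grip_width: 0.0127
```

```bash
python3 - <<'E'
from h import *
ang(DIAL); plan(DIAL,.0155)
E
```

```text
angle -0.003 tilt 0.15 off ex,ey,h mm [ 0.3 -0.8 17.2] axial F 10.7 F panel [-2.2  0.6] w 0.0127 clk 7.98
M.n -0.084 q [ 0.155  0.373 -0.377  2.352  1.286  0.179  0.227]
clock 7.98 shift cm [0.08 0.17 0.03] rot [0.0027 0.0029 0.0002] deg 0.2
q [ 0.155  0.373 -0.377  2.352  1.286  0.179  0.227] F [-6.   0.2  9.1] M [0.21 0.94 0.02] w 0.0127
```

Emit:
arm_command([
  {"x": 0,"y": 0,"z": 0,"rx": 0,"ry": 0.1,"rz": 0,"gripper": -1},
  {"x": 0,"y": 0,"z": 0,"rx": 0,"ry": 0.2,"rz": 0,"gripper": -1},
  {"x": 0,"y": 0,"z": 0,"rx": 0,"ry": 0.3,"rz": 0,"gripper": -1},
  {"x": 0,"y": 0,"z": 0,"rx": 0,"ry": 0.4,"rz": 0,"gripper": -1},
  {"x": 0,"y": 0,"z": 0,"rx": 0,"ry": 0.5,"rz": 0,"gripper": -1},
])

```text
clock: 8.4
position: [0.484, 0.0066, 0.1276]
tool_rot: [-1.913, -0.182, 1.173]
force: [-6.1, -0.3, 8.9]
grip_width: 0.0127
```

```bash
python3 - <<'E'
from h import *
ang(DIAL)
E
```

```text
angle 0.502 tilt 0.15 off ex,ey,h mm [ 0.3 -0.9 17.2] axial F 10.5 F panel [-2.4  0.1] w 0.0127 clk 8.4
M.n 0.183 q [ 0.148  0.372 -0.367  2.353  1.283  0.175 -0.275]
```

Emit:
arm_command([
  {"x": 0,"y": 0,"z": 0,"rx": 0,"ry": 0.12,"rz": 0,"gripper": -1},
  {"x": 0,"y": 0,"z": 0,"rx": 0,"ry": 0.24,"rz": 0,"gripper": -1},
  {"x": 0,"y": 0,"z": 0,"rx": 0,"ry": 0.36,"rz": 0,"gripper": -1},
  {"x": 0,"y": 0,"z": 0,"rx": 0,"ry": 0.46,"rz": 0,"gripper": -1},
  {"x": 0,"y": 0,"z": 0,"rx": 0,"ry": 0.53,"rz": 0,"gripper": -1},
])

```text
clock: 8.82
position: [0.4838, 0.0065, 0.1276]
tool_rot: [-1.776, -0.329, 0.645]
force: [-7.0, -1.6, 9.8]
grip_width: 0.013
```

```bash
python3 - <<'E'
from h import *
ang(DIAL)
im,d=bot.grab_frame('wrist'); cv2.imwrite('pics/j_w.png',cv2.resize(im[:,:,::-1],(800,600)))
s=bot.observe();W=wcloud(d,s); A=np.stack([(W-DIAL)@ex,(W-DIAL)@ey,(W-DIAL)@n],-1)*1000
A2=A
for hi in((33,38.5),):
    m=(np.hypot(A[...,0],A[...,1])<30)&(A[...,2]>hi[0])&(A[...,2]<hi[1]); print(m.sum(),cv2.minAreaRect(A[m][:,:2].astype(np.float32)))
E
```

```text
angle 1.033 tilt 0.14 off ex,ey,h mm [ 0.1 -1.1 17.2] axial F 11.8 F panel [-2.9 -1.1] w 0.013 clk 8.82
M.n 0.142 q [ 0.142  0.372 -0.36   2.353  1.28   0.173 -0.804]
2806 ((-2.975250244140625, -0.6119480133056641), (37.1359748840332, 53.252620697021484), 7.776698589324951)
```

View pics/j_w.png

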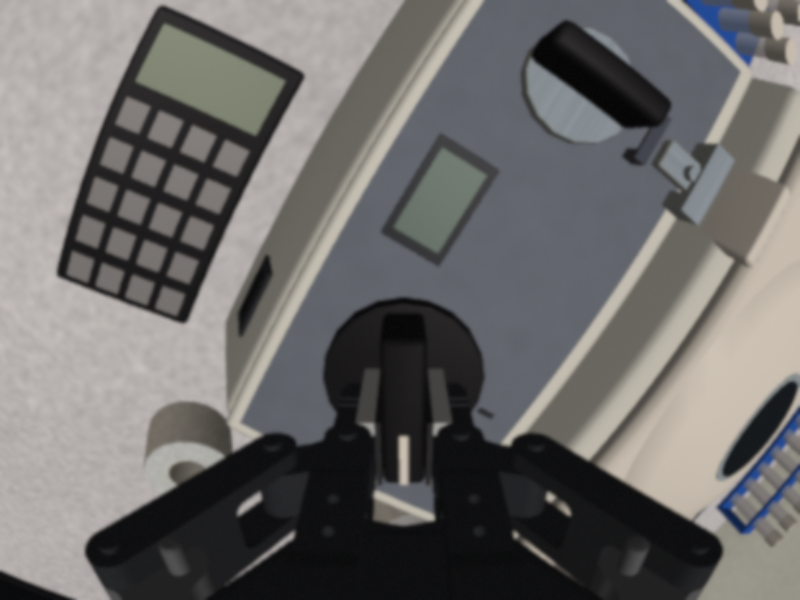

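Emit:
arm_command([
  {"x": 0,"y": 0,"z": 0,"rx": 0,"ry": 0.015,"rz": 0,"gripper": -1},
  {"x": 0,"y": 0,"z": 0,"rx": 0,"ry": 0.015,"rz": 0,"gripper": -1},
  {"x": 0,"y": 0,"z": 0,"rx": 0,"ry": 0.015,"rz": 0,"gripper": -1},
  {"x": 0,"y": 0,"z": 0,"rx": 0,"ry": 0.015,"rz": 0,"gripper": -1},
  {"x": 0,"y": 0,"z": 0,"rx": 0,"ry": 0.015,"rz": 0,"gripper": -1},
])

```text
clock: 9.28
position: [0.4838, 0.0065, 0.1276]
tool_rot: [-1.773, -0.331, 0.635]
force: [-7.3, -1.0, 10.1]
grip_width: 0.0128
```

```bash
python3 - <<'E'
from h import *
ang(DIAL)
s=bot.observe()
im,d=bot.grab_frame('wrist'); cv2.imwrite('pics/k_w.png',cv2.resize(im[:,:,::-1],(800,600)))
W=wcloud(d,s)
A=np.stack([(W-LOCK)@ex,(W-LOCK)@ey,(W-LOCK)@n],-1)*1000
m=(abs(A[...,1])<32)&(abs(A[...,0])<32)&(A[...,2]>30)&(A[...,2]<40)
print('lock',m.sum(),cv2.minAreaRect(A[m][:,:2].astype(np.float32)))
# pointer line world direction: bright pixels on bar top
A=np.stack([(W-DIAL)@ex,(W-DIAL)@ey,(W-DIAL)@n],-1)*1000
g=im.astype(int).sum(2); m=(np.hypot(A[...,0],A[...,1])<29)&(A[...,2]>33)&(A[...,2]<39)&(g>330)
m[:, :245]=0; m[:,275:]=0
Q=A[m][:,:2]; print(len(Q),Q.mean(0) if len(Q) else '', 'pointer angle', np.arctan2(-Q.mean(0)[1],Q.mean(0)[0]) if len(Q) else '')
X,Y=np.meshgrid(np.arange(280,-80,-1)*.25e-3,np.arange(120,-120,-1)*.25e-3,indexing='ij')
uv=wproj((LOCK+X[...,None]*ex+Y[...,None]*ey+n*.008).reshape(-1,3),s).reshape(*X.shape,2).astype(np.float32)
cv2.imwrite('pics/rect2.png',cv2.remap(im[:,:,::-1].copy(),uv[...,0],uv[...,1],cv2.INTER_LINEAR))
E
```

```text
angle 1.042 tilt 0.14 off ex,ey,h mm [ 0.1 -1.1 17.2] axial F 12.1 F panel [-3.  -0.5] w 0.0128 clk 9.28
M.n 0.135 q [ 0.142  0.372 -0.36   2.353  1.28   0.173 -0.813]
lock 2055 ((-0.2519512176513672, -0.49938344955444336), (42.470672607421875, 11.7882719039917), 0.4948459267616272)
215 [  7.49782689 -14.37467696] pointer angle 1.0900186661369347
```

View pics/rect2.png

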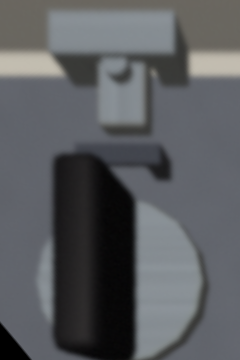

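View pics/k_w.png

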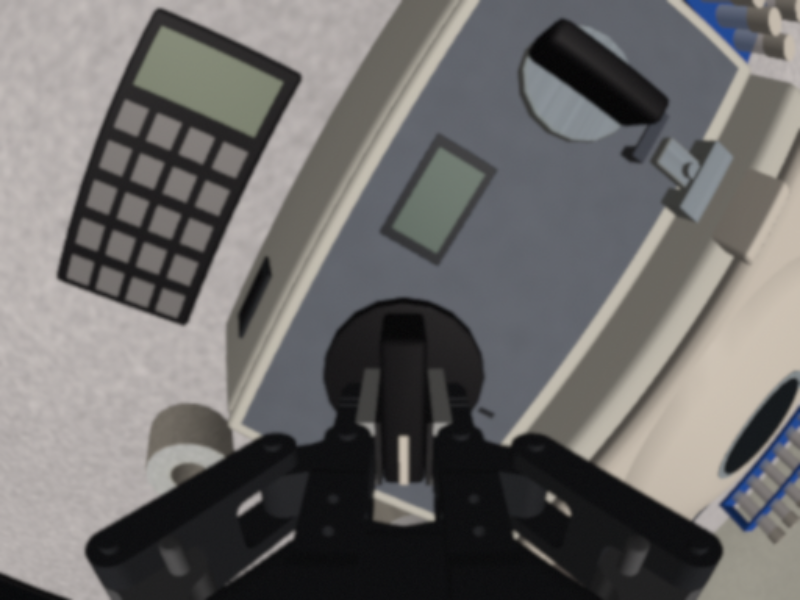

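```bash
python3 -c "
from h import *
ang(DIAL); print(bot.job_done())"
```

```text
angle 1.042 tilt 0.14 off ex,ey,h mm [ 0.1 -1.1 17.2] axial F 11.8 F panel [-3.4 -0.5] w 0.0127 clk 9.33
M.n 0.114 q [ 0.142  0.372 -0.36   2.353  1.28   0.173 -0.813]
the job is handed in; nothing more can be done
None
```

I locked the lid, let the thumb-turn spring back, then turned the dial to its third step. I handed the job in at 9.3 s with the fingers still holding it there; no verdict is given.

- **Lid lock:** The thumb-turn went to its stop. The hand reached 1.27 rad and the resisting moment jumped to about 1.3 N m. In flattened pictures taken before and after, the bolt had moved about 14.5 mm, which fits fully home from a start within the stated 0–3 mm. The wing was back within about 0.5° of rest in the last picture.
- **Dial:** The hand is at 1.042 rad with a 60 N grip. The pointer line measured about 1.09 rad in the depth picture. The two differ by 0.05 rad, and both are within 0.15 rad of 1.05. The spring moment on the hand was about 0.11–0.14 N m.
- **Contact force:** The gripped hand feels about 12 N along the dial's axis, from the pads swinging forward as they closed.
- **Desk:** The hand came near nothing but the two knobs. The calculator and label roll looked undisturbed in the last pictures; I did not measure any bystander's position again.

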